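# Refit the knob of the table hob and turn it off

### The arm

A 6-joint arm with a two-finger parallel gripper is mounted at the origin on a cart in front of the work surface, level with it; the furniture and walls round the work are solid. World frame = base frame: x ahead of the robot, y to its left, z up, the work surface at z = 0. Lengths are in mm, angles in rad, forces in N, time in s.
With the tool pointing down it reaches from about 150 to 775 mm from the base axis. Payload 6.1 kg.
Tool frame: the origin (TCP) lies midway between the tips of the shut fingers; the grasp point (between the pads) lies 19 mm behind it (r.pinch_z is the distance from the TCP to the grasp point, in mm); z points along the fingers, y is the line along which they close (so a half turn about z gives the same grasp; the last joint's range is limited). The gripper opens to 85 mm and grips with 20 to 120 N. Pads are 22 mm wide; open, the fingers measure 114 mm over their backs; the gripper's body (76 mm by 85 mm) begins 54 mm behind the grasp point. The pads swing forward as they close: fully open they stand 13 mm farther back than shut.
Start: joints at [-1.185, 0.126, -0.04, 1.405, 0, 1.571], TCP at [197.55, -486.397, 231.295] pointing down, gripper open.
Joint ranges: [-2.72, 2.72], [-0.95, 1.95], [-1.27, 1.35], [-1.78, 2.02], [-1.46, 1.47], [-3.14, 3.14]. Speed limits (rad/s): [2.39, 2.39, 3.01, 3.14, 3.14, 3.14].

### API

Orientations are given as a 3x3 rotation matrix whose columns are the frame's x, y, z axes.
In Python, from rig import r gives the robot as it stands.
- The arm moves only by the shell command python3 drive.py FILE [OPENING] [FORCE], which reads ROWS from the file FILE. ROWS is 1 to 10 rows, one to a line, with the numbers parted by commas; each row has 6 numbers: dx, dy, dz in shares of the most that a row can go, 1 being 50 mm, then a rotation vector rx, ry, rz in units of 0.2 rad; each row shifts and turns the commanded pose from where the row before left it, along the tool's axes as they then stand; what a row does not reach is not made up. A row lasts 1/10 s, in which the tool goes at most 50 mm and 0.15 rad, less where a joint would pass 70% of its speed; a pose out of reach is approached as far as the arm can. OPENING is the finger opening in mm, set as the command begins (- or left out keeps the last). The fingers move at their own pace and stop on an object; FORCE is the grip in N (left out, the last holds). Time passes only in rows, so rows that do not move let the fingers close. It prints the time, the measured TCP pose, the force, the opening and the grip force at its end. Input that does not fit is refused with a message, and nothing moves.
- r.get_obs(): the state, without advancing time (a new reading comes with each control period).
- r.grab_frame(name): name is "side" or "top"; returns a dict with "color" (400x640x3 uint8, red, green, blue), "fx", "fy", "cx", "cy" (pixels), "D" ([k1, k2, p1, p2, k3] as OpenCV has them; the pictures are not rectified), "R" (3x3) and "t" (3): a world point X has camera coordinates R X + t. Camera axes: x right, y down, z forward; pixel columns grow to the right and rows downward; lengths in mm; the calibration is good to about 2 mm. A picture is of the moment at which its call begins. There is no depth.
- r.close_job(): hands the job in; it is judged then, once.
The state is a dict: "time": time; "q": joint angles; "qd": joint speeds; "joint_efforts": joint torques, N m; "ee_pos": TCP position; "tool_rot": TCP orientation; "ft_force": force on the tool from outside, world axes, zero at the start; "moment": the same for the moment, N m; "finger_gap": finger opening in mm; "finger_force": force on a finger pad.
Only numpy, scipy, OpenCV 4.12 (cv2) and the standard library are available. Lean on these libraries where they do the work, as an engineer would, in place of code of your own. Each camera call takes 0.05 s, during which the arm holds its last target. There are 200 camera calls.

### The job

The control knob has come off the table hob, which was left on. Line the flat of the knob's bore up with the flat of the bare D-shaped spindle (the knob's pointer is on the same side as the flat in its bore), push the knob on until it snaps fully home, then turn it anticlockwise to the off stop, so that the pointer points at the dot beside the hotplate, and let go. Leave the glass and the lemon where they are.

Things in the scene. Friction and masses are not known exactly. Their poses are not given: they have to be found in the camera images.
- hob: White single-plate electric table hob, fixed on the worktop, 250 (x) x 210 (y) mm, flat top 62 mm up; origin under its centre at worktop height. Its +x points from the control side to the back. The dark round hotplate (138 mm across, top 76 mm up) is centred at x = +42 mm; the bare spindle stands at x = -85 mm, y = 0.
- off_mark (a point): Centre of the black dot, 7 mm wide, that marks off on the hob's top, 43 mm from the spindle's axis towards the hotplate. The four dashes round the spindle, clockwise from it, mark the heats. Left of the hob a wall cabinet hangs over the worktop, underside 0.49 m up, its front corner about x = 0.53, y = 0 m: swing the arm past it drawn in.
- spindle_seat (a point): Point on the axis of the bare brass D-spindle, on top of its steel collar (40 mm wide), 64 mm above the worktop; turns with the spindle. z is up, +x points out through the flat. The spindle is 24 mm across, its flat 6 mm from the axis, and rises 26 mm above this point; its top 3.5 mm are bevelled by 3 mm. Home, the knob's origin lies on this point.
- spindle_catch (a point): Point on the spindle's axis at the height of its four sprung steel balls, 8 mm above spindle_seat. The balls stand 3 mm out of its sides at +y, -y, -x and out of the flat. They stop the knob about 10 to 13 mm short of home, until a push of about 6 to 12 N presses them in and the knob snaps down onto the collar.
- spindle (a joint): Angle of the spindle: 0 at the off stop, where the flat points along the hob's +x (at the dot); grows clockwise seen from above, up to 2.6 rad. It starts between 0.7 and 1.4, turns stiffly (0.08 N m) and stays where it is left.
- control_knob: Loose aluminium-coloured knob, about 80 g, standing on its open underside on the worktop in front of the hob; origin at the centre of the underside, z up. Round skirt 66 mm wide at the bottom, 54 mm at the top, 34 mm high; on it a grip bar along x, 16 mm wide (y), from x = -28 to +34 mm, z = 34 to 58 mm. The bar's +x end is the pointer: pointed, with a black line on top.
- knob_bore (a point): Centre of the mouth of the knob's bore, at the knob's origin and with its axes. The bore is a D, about 1 mm wider all round than the spindle, 30 mm deep, its flat on the +x side (under the pointer), so it goes on only with the knob's +x along the spindle's +x. On the spindle the knob has about 0.1 rad of play.
- glass: Clear drinking glass 48 mm wide, 61 mm high, standing loose left of the knob; origin at the centre of its underside.
- lemon: Lemon 78x55x56 mm lying loose right of the knob; origin at the centre of its underside.

How it is judged:
By the outcome, as a careful person would: the job done as asked, in the order asked, and still so for the second after the job is handed in, with the robot touching nothing.
It also fails if it takes over 45 s, if anything falls off the work surface, if the arm or the gripper's body presses on something with over 40 N, if the wrist force passes 120 N, or if a joint passes its speed limit or range.

## Working session

There is one attempt and no reset: what is moved stays moved. The work goes in short steps, Python scripts to look and compute and a shell command to move; the robot and the scene stay as the last step left them, time stands still between calls to the robot, and variables do not carry over. Pictures are saved under pics/ and viewed, at most 10 in all, crops included, and the job is handed in when it is done.

```bash
ls; mkdir -p pics; cat > h.py <<'E'
import numpy as np,cv2
from rig import r
np.set_printoptions(precision=3,suppress=True)
def grab(n,fn):
    f=r.grab_frame(n); np.savez(fn,**{k:np.array(v) for k,v in f.items()}); return f
def cam(f):
    return np.array([[f['fx'],0,f['cx']],[0,f['fy'],f['cy']],[0,0,1]],float),np.array(f['D'],float)
def ray(f,p):
    K,D=cam(f); u=cv2.undistortPoints(np.array([[p]],float),K,D)[0,0]
    R=np.array(f['R']);t=np.array(f['t']); return -R.T@t, R.T@np.array([u[0],u[1],1])
def onz(f,p,z):
    c,d=ray(f,p); return c+d*(z-c[2])/d[2]
def tri(a,p,b,q):
    c,d=ray(a,p);e,g=ray(b,q); s=np.linalg.lstsq(np.c_[d,-g],e-c,rcond=None)[0]
    x,y=c+s[0]*d,e+s[1]*g; return (x+y)/2,np.linalg.norm(x-y)
def proj(f,X):
    K,D=cam(f); return cv2.projectPoints(np.array(X,float).reshape(-1,1,3),cv2.Rodrigues(np.array(f['R'],float))[0],np.array(f['t'],float),K,D)[0][:,0]
E
python3 - <<'E'
from h import *
for n in('side','top'):
    f=grab(n,n+'0.npz'); cv2.imwrite(f'pics/{n}0.png',f['color'][:,:,::-1]); print(n,-np.array(f['R']).T@f['t'],f['fx'],np.array(f['R'])[2])
o=r.get_obs();print(o['time'],o['ee_pos'],o['tool_rot'],o['finger_gap'],r.pinch_z)
E
```

```text
drive.py
pics
rig.py
side [383.448 791.57  532.409] 481.13853530873706 [ 0.127 -0.907 -0.403]
top [ 469.715 -249.719  942.587] 386.96532072073484 [ 0.062  0.006 -0.998]
0.1 [ 197.416 -486.075  230.597] [[ 0.926  0.376 -0.001]
 [ 0.376 -0.926  0.001]
 [-0.    -0.001 -1.   ]] 85.80415005810026 18.700000000000003
```

View pics/side0.png

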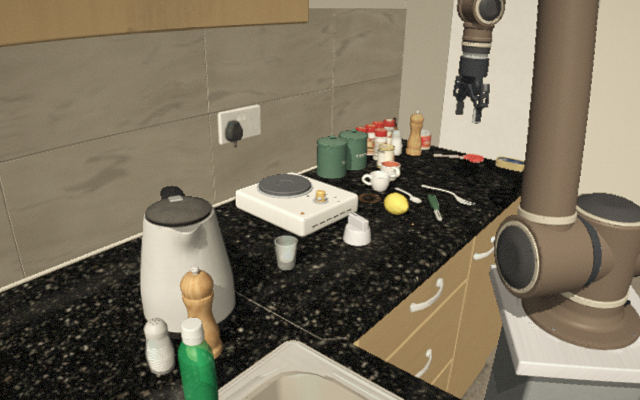

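View pics/top0.png

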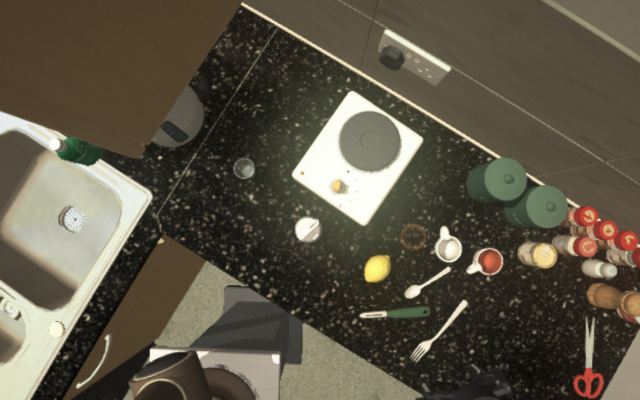

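Side: hob (297,200), knob (357,230), glass (286,252), lemon (396,204). Top: spindle (338,186), knob (307,230), glass (244,168), lemon (377,268). I'll enlarge these next.

```bash
python3 - <<'E'
from h import *
def crop(n,u,v,w=50,h=37,s=8):
    c=np.load(n+'0.npz')['color'][v:v+h,u:u+w,::-1]; return cv2.resize(c,None,fx=s,fy=s,interpolation=cv2.INTER_CUBIC)
a=np.vstack([np.hstack([crop('top',282,211),crop('top',320,165)]),np.hstack([crop('side',332,209),crop('side',295,175)])])
cv2.imwrite('pics/c1.png',a); print(a.shape)
E
```

```text
(592, 800, 3)
```

View pics/c1.png

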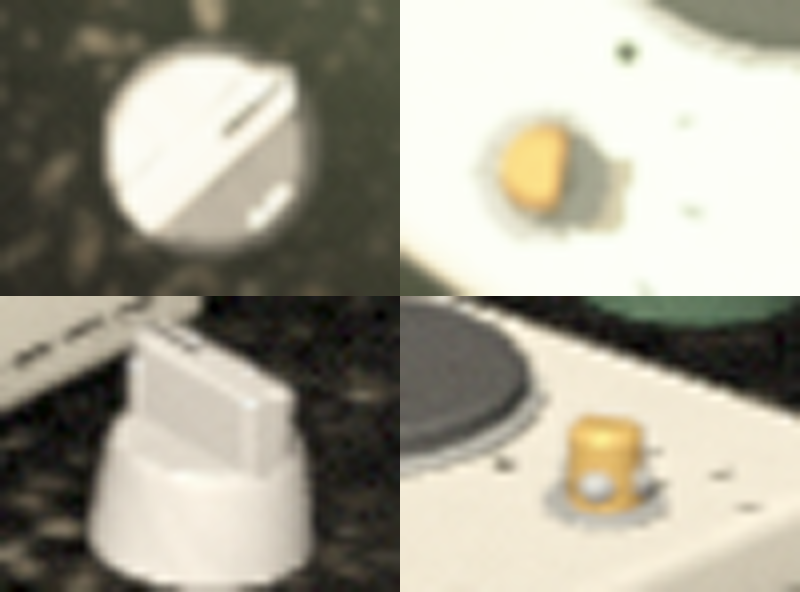

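Crops: the knob's pointer line runs up-right in the top view (≈(310,227)→(317,221)). The spindle's flat faces image right, about 60° clockwise from the dot (≈(348,171)).

```bash
cat > m.py <<'E'
from h import *
from scipy.optimize import least_squares
T=dict(np.load('top0.npz'));S=dict(np.load('side0.npz'))
def cp(x,y,u,v,x0=0,y0=0): return ((x-x0+.5)/8-.5+u,(y-y0+.5)/8-.5+v)
kt=lambda x,y:cp(x,y,282,211); st=lambda x,y:cp(x,y,320,165,400)
ks=lambda x,y:cp(x,y,332,209,0,296); ss=lambda x,y:cp(x,y,295,175,400,296)
E
python3 - <<'E'
from m import *
print('dot',tri(T,st(626,52),S,ss(505,463)), onz(T,st(626,52),62))
print('spin top',tri(T,st(537,166),S,ss(606,428)))
print('flat',onz(T,st(567,128),88),onz(T,st(553,208),88),onz(T,st(500,172),88))
a=tri(T,kt(282,84),S,ks(155,330));b=tri(T,kt(224,134),S,ks(200,350));print('line',a,b)
print('line z58',onz(T,kt(282,84),58),onz(T,kt(224,134),58))
print('bar edge',onz(T,kt(297,112),58),onz(T,kt(160,235),58))
print('skirt',[onz(T,kt(*p),0)[:2] for p in((105,150),(315,150),(210,42),(210,252))])
print('skirt side', [onz(S,ks(*p),0)[:2] for p in((90,540),(312,540),(200,586))])
print('rear',onz(S,ks(248,402),58),onz(S,ks(292,390),58), onz(S,ks(138,325),58))
print('plate',onz(T,(370,140),76), 'glass',onz(T,(244,169),0),'lemon',onz(T,(377,268),25))
for p in((354,91),(424,134),(363,225),(292,172)): print(onz(T,p,62))
E
```

```text
dot (array([ 588.831, -308.814,   61.277]), np.float64(3.2402410720815795)) [ 590.353 -308.572   62.   ]
spin top (array([ 552.812, -283.166,   86.493]), np.float64(3.2143322423293275))
flat [ 565.091 -290.974   88.   ] [ 542.717 -287.661   88.   ] [ 552.303 -272.72    88.   ]
line (array([ 472.124, -241.011,   54.447]), np.float64(3.83883161331771)) (array([ 457.356, -224.884,   56.69 ]), np.float64(3.8782693784416895))
line z58 [ 474.02  -240.891   58.   ] [ 459.305 -224.776   58.   ]
bar edge [ 466.171 -245.401   58.   ] [ 430.081 -207.426   58.   ]
skirt [array([ 452.71 , -187.136]), array([ 454.58 , -250.916]), array([ 486.426, -218.034]), array([ 422.796, -219.975])]
skirt side [array([ 483.613, -208.144]), array([ 418.943, -220.663]), array([ 448.984, -186.126])]
rear [ 438.594 -190.372   58.   ] [ 426.854 -200.663   58.   ] [ 474.864 -235.964   58.   ]
plate [ 660.913 -356.342   76.   ] glass [596.843 -57.441   0.   ] lemon [ 367.772 -385.526   25.   ]
[ 778.894 -318.712   62.   ]
[ 682.084 -483.129   62.   ]
[ 468.068 -346.078   62.   ]
[ 584.557 -180.79    62.   ]
```

```bash
cat > fit.py <<'E'
from m import *
from scipy.optimize import minimize
def D(x,y,th,r,f,z):
    a0=np.arccos(f/r); a=np.linspace(a0,2*np.pi-a0,40)+th
    return np.c_[x+r*np.cos(a),y+r*np.sin(a),np.full(40,z)]
s=8
def soft(f,u,v,w,h):
    c=f['color'][v:v+h,u:u+w].astype(float); sat=(c[:,:,0]-c[:,:,2])/255.
    return np.clip(sat/np.percentile(sat,98.),0,1)
def model(f,p,u,v,w,h):
    x,y,th=p; P=np.vstack([D(x,y,th,12,6,66),D(x,y,th,12,6,86.5),D(x,y,th,9.5,3.2,90)])
    q=proj(f,P)-[u,v]; hull=cv2.convexHull(q.astype(np.float32))
    m=np.zeros((h*s,w*s),np.uint8); cv2.fillPoly(m,[np.round(((hull+.5)*s-.5)*16).astype(np.int32)],255,shift=4)
    m=cv2.GaussianBlur(m/255.,(0,0),s*.5)
    return cv2.resize(m,(w,h),interpolation=cv2.INTER_AREA)
for n,f,b in(('top',T,(328,175,20,22)),('side',S,(311,184,20,22))):
    d=soft(f,*b); best=[]
    for th in np.arange(-2.2,-1.2,.1):
        g=lambda p:((model(f,p,*b)-d)**2).sum()
        o=minimize(g,[554,-284,th],method='Nelder-Mead',options=dict(initial_simplex=[[554,-284,th],[558,-284,th],[554,-280,th],[554,-284,th+.15]]))
        best.append((o.fun,*o.x))
    best.sort(); print(n); print(np.array(best[:4]))
E
python3 fit.py
```

```text
top
[[   7.604  554.74  -284.862   -1.72 ]
 [   7.606  554.664 -284.868   -1.718]
 [   7.607  554.713 -284.893   -1.724]
 [   7.607  554.786 -284.845   -1.694]]
side
[[  27.837  551.137 -279.12    -1.727]
 [  27.838  551.177 -279.103   -1.551]
 [  27.839  551.128 -279.156   -1.561]
 [  27.851  551.161 -279.23    -1.524]]
```

Careful with the scale: shifts go in shares of 50 mm and turns go in units of 0.2 rad. That gives: -0.1 rad is -0.5.

```bash
cat > go.py <<'E'
import sys
from h import *
from scipy.spatial.transform import Rotation as Ro
# go.py x y z yaw : remaining delta in current tool axes (translation first), rotvec
def need(x,y,z,yaw):
    o=r.get_obs(); R=np.array(o['tool_rot']); c,s=np.cos(yaw),np.sin(yaw)
    G=np.array([[c,s,0],[s,-c,0],[0,0,-1]])
    print('t',o['time'],'pos',np.array(o['ee_pos']),'yaw',round(np.arctan2(R[1,0],R[0,0]),3),'q',np.array(o['q']),'F',np.array(o['ft_force']),'M',np.array(o['moment']),'gap',round(o['finger_gap'],1))
    print('tool d',R.T@(np.array([x,y,z])-o['ee_pos']),'rot',Ro.from_matrix(R.T@G).as_rotvec())
need(*map(float,sys.argv[1:5]))
E
echo '0,0,0,0,0,-0.5
0,0,0,0,0,-0.5' > m.json && python3 drive.py m.json 50; python3 go.py 452.5 -219 130 2.326
```

```text
time: 0.3
ee_pos: [197.5, -486.2, 230.8]
tool_rot: [[0.831, 0.556, -0.0], [0.556, -0.831, 0.001], [0.0, -0.001, -1.0]]
ft_force: [-1.3, 0.4, 0.5]
finger_gap: 59.0
finger_force: 0.0
t 0.3 pos [ 197.453 -486.18   230.801] yaw 0.59 q [-1.185  0.126 -0.04   1.405  0.     1.367] F [-1.305  0.39   0.466] M [-0.051 -0.02   0.034] gap 59.0
tool d [360.541 -80.082 100.955] rot [-0.001 -0.001 -1.736]
```

In the tool's units: 40 mm is 0.8, -9 mm is -0.18.

```bash
echo '0.8,-0.18,0.12,0,0,0
0.8,-0.18,0.12,0,0,0
0.8,-0.18,0.12,0,0,0
0.8,-0.18,0.12,0,0,0
0.8,-0.18,0.12,0,0,0
0.8,-0.18,0.12,0,0,0
0.8,-0.18,0.12,0,0,0
0.8,-0.18,0.12,0,0,0
0.8,-0.16,0.12,0,0,0
0,0,0,0,0,0' > m.json && python3 drive.py m.json 50; echo '0,0,0.1,0,0,-0.75
0,0,0.1,0,0,-0.75
0,0,0.1,0,0,-0.75
0,0,0.1,0,0,-0.75
0,0,0.1,0,0,-0.75
0,0,0.1,0,0,-0.75
0,0,0.1,0,0,-0.75
0,0,0.1,0,0,-0.75
0,0,0.1,0,0,-0.75
0,0,0,0,0,-0.75' > m.json && python3 drive.py m.json; echo '0,0,0,0,0,-0.6
0,0,0,0,0,-0.6
0,0,0,0,0,0
0,0,0,0,0,0' > m.json && python3 drive.py m.json; python3 go.py 452.5 -219 38 2.326
```

```text
time: 1.3
ee_pos: [455.3, -217.5, 175.9]
tool_rot: [[0.83, 0.557, -0.001], [0.557, -0.83, 0.002], [0.0, -0.002, -1.0]]
ft_force: [-0.8, 0.1, 0.2]
finger_gap: 50.1
finger_force: 0.0
time: 2.3
ee_pos: [452.3, -221.0, 131.4]
tool_rot: [[-0.497, 0.868, -0.002], [0.868, 0.497, 0.001], [0.001, -0.001, -1.0]]
ft_force: [0.4, 0.4, -1.0]
finger_gap: 50.2
finger_force: 0.0
time: 2.7
ee_pos: [452.9, -221.0, 132.2]
tool_rot: [[-0.683, 0.731, -0.0], [0.731, 0.683, 0.0], [0.0, -0.0, -1.0]]
ft_force: [-0.9, 0.5, 0.4]
finger_gap: 50.4
finger_force: 0.0
t 2.7 pos [ 452.909 -221.007  132.183] yaw 2.322 q [-0.454  0.106 -0.28   1.185 -0.     0.365] F [-0.891  0.475  0.388] M [ 0.01  -0.002 -0.046] gap 50.4
tool d [ 1.717  1.096 94.183] rot [-0.    -0.    -0.004]
```

In the tool's units: 20 mm is 0.4, 13 mm is 0.26.

```bash
echo '0.008,0.006,0.4,0,0,0
0.008,0.006,0.4,0,0,0
0.008,0.006,0.4,0,0,0
0.008,0.004,0.4,0,0,0
0,0,0.26,0,0,0
0,0,0,0,0,0
0,0,0,0,0,0' > m.json && python3 drive.py m.json; echo '0,0,0,0,0,0
0,0,0,0,0,0
0,0,0,0,0,0
0,0,0,0,0,0
0,0,0,0,0,0
0,0,0,0,0,0' > m.json && python3 drive.py m.json 0 60; python3 go.py 452.5 -219 38 2.326
python3 - <<'E'
from h import *
L=[]
for n in('top','side'):
    f=grab(n,n+'1.npz'); u,v=map(int,proj(f,[452,-219,50])[0]); c=f['color'][v-37:v+37,u-50:u+50,::-1]; L.append(cv2.resize(c,None,fx=4,fy=4,interpolation=cv2.INTER_CUBIC))
cv2.imwrite('pics/g1.png',np.hstack(L))
E
```

```text
time: 3.4
ee_pos: [453.1, -218.9, 39.6]
tool_rot: [[-0.685, 0.729, -0.0], [0.729, 0.685, 0.0], [0.0, -0.0, -1.0]]
ft_force: [-0.4, -0.5, 0.6]
finger_gap: 49.8
finger_force: 0.0
time: 4.0
ee_pos: [453.7, -219.2, 40.4]
tool_rot: [[-0.685, 0.728, 0.002], [0.728, 0.685, -0.001], [-0.002, 0.001, -1.0]]
ft_force: [-0.9, -0.4, 6.0]
finger_gap: 14.3
finger_force: 59.6
t 4.0 pos [ 453.743 -219.156   40.38 ] yaw 2.326 q [-0.45   0.157 -0.431  0.98  -0.     0.366] F [-0.911 -0.437  5.977] M [0.002 0.106 0.002] gap 14.3
tool d [ 0.969 -0.8    2.378] rot [ 0.001  0.002 -0.   ]
```

View pics/g1.png

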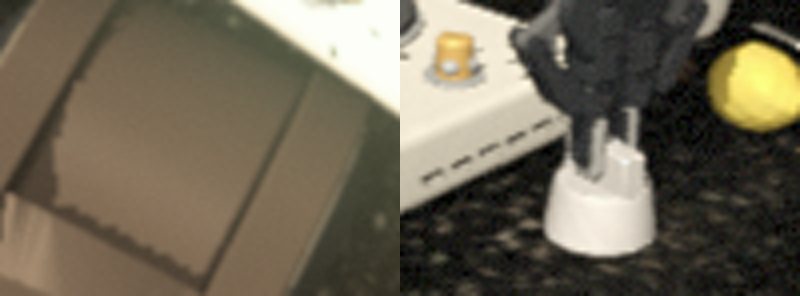

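Side crop: fingers hold the bar just above the skirt, with the knob upright. Lifting and carrying it over the spindle.

```bash
echo '0,0,-0.3,0,0,0
0,0,-0.6,0,0,0
0,0,-0.6,0,0,0
0,0,-0.6,0,0,0
0,0,0,0,0,0' > m.json && python3 drive.py m.json - 80; echo '-0.4,0.1,0,0,0,0
-0.4,0.1,0,0,0,0
-0.4,0.1,0,0,0,0
-0.4,0.1,0,0,0,0
-0.4,0.1,0,0,0,0
-0.34,0.07,0,0,0,0
0,0,0,0,0,0.5
0,0,0,0,0,0.5
0,0,0,0,0,0.5
0,0,0,0,0,0.5' > m.json && python3 drive.py m.json; echo '0,0,0,0,0,0.5
0,0,0,0,0,0.5
0,0,0,0,0,0.5
0,0,0,0,0,0.5
0,0,0,0,0,0.5
0,0,0,0,0,0
0,0,0,0,0,0' > m.json && python3 drive.py m.json; python3 go.py 554.8 -285.1 145 1.427
python3 - <<'E'
from h import *
f=grab('side','side2.npz'); u,v=map(int,proj(f,[554,-285,95])[0]); c=f['color'][v-37:v+37,u-50:u+50,::-1]
cv2.imwrite('pics/h1.png',cv2.resize(c,None,fx=8,fy=8,interpolation=cv2.INTER_CUBIC)); print(u-50,v-37)
E
```

```text
time: 4.6
ee_pos: [454.9, -219.7, 148.4]
tool_rot: [[-0.685, 0.728, 0.006], [0.728, 0.685, -0.003], [-0.006, 0.002, -1.0]]
ft_force: [0.8, 0.4, -1.4]
finger_gap: 13.7
finger_force: 78.3
time: 5.6
ee_pos: [553.5, -284.3, 142.9]
tool_rot: [[-0.344, 0.939, -0.002], [0.939, 0.344, 0.001], [0.001, -0.001, -1.0]]
ft_force: [-0.0, -0.7, -1.2]
finger_gap: 14.1
finger_force: 78.3
time: 6.3
ee_pos: [553.7, -284.3, 143.5]
tool_rot: [[0.142, 0.99, -0.001], [0.99, -0.142, 0.001], [0.0, -0.001, -1.0]]
ft_force: [-0.1, 0.4, -0.2]
finger_gap: 13.9
finger_force: 78.3
t 6.3 pos [ 553.655 -284.316  143.478] yaw 1.428 q [-0.474  0.323  0.016  1.265 -0.     1.239] F [-0.122  0.43  -0.2  ] M [0.015 0.043 0.003] gap 13.9
tool d [-0.613  1.243 -1.523] rot [-0.001 -0.     0.001]
269 150
```

View pics/h1.png

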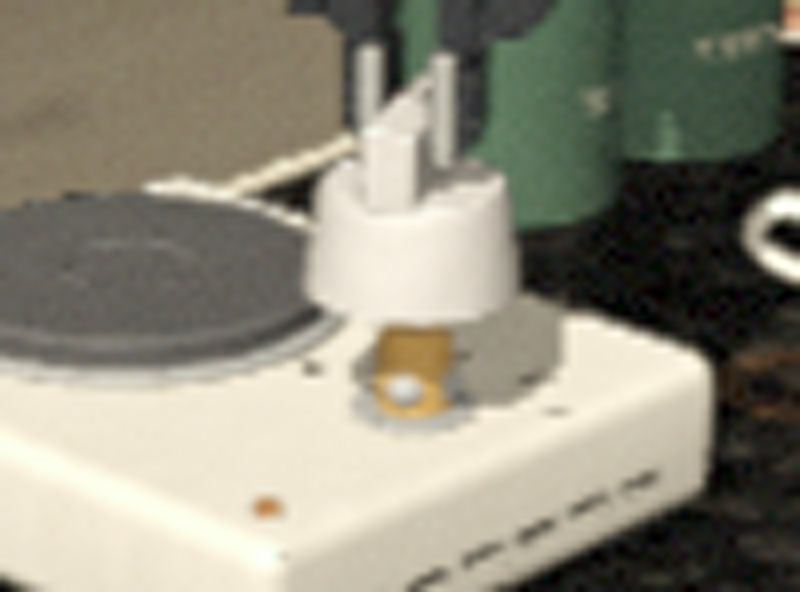

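```bash
python3 - <<'E'
from h import *
f=dict(np.load('side2.npz'))
q=(proj(f,[[554.7,-284.9,z] for z in(64,77,90,103.5)]+[[553.7,-284.3,103.5],[553.7,-282.3,103.5],[555.7,-284.3,103.5]])-[269,150]+.5)*8-.5
print(q)
E
```

```text
[[402.377 396.337]
 [403.085 357.417]
 [403.802 318.155]
 [404.555 277.021]
 [407.478 277.979]
 [406.403 280.346]
 [400.987 277.479]]
```

Side: knob skirt centre at crop (410,288), spindle and collar at (412,403), so they're aligned within about 1 mm. Descending slowly.

```bash
echo '0,0,0.12,0,0,0
0,0,0.1,0,0,0
0,0,0.06,0,0,0
0,0,0.04,0,0,0
0,0,0.04,0,0,0
0,0,0,0,0,0' > m.json && python3 drive.py m.json; echo '0,0,0.04,0,0,0
0,0,0.04,0,0,0
0,0,0.04,0,0,0
0,0,0,0,0,0' > m.json && python3 drive.py m.json; python3 go.py 553.7 -284.3 116 1.427
```

```text
time: 6.95
ee_pos: [553.7, -284.4, 126.0]
tool_rot: [[0.144, 0.99, -0.0], [0.99, -0.144, 0.0], [0.0, -0.001, -1.0]]
ft_force: [-0.2, 1.0, -1.3]
finger_gap: 13.9
finger_force: 78.3
time: 7.35
ee_pos: [553.8, -284.4, 119.9]
tool_rot: [[0.144, 0.99, -0.0], [0.99, -0.144, 0.0], [0.0, -0.0, -1.0]]
ft_force: [-1.1, -0.8, -1.4]
finger_gap: 14.2
finger_force: 78.4
t 7.35 pos [ 553.8   -284.396  119.911] yaw 1.426 q [-0.474  0.33  -0.027  1.215 -0.     1.241] F [-1.124 -0.803 -1.354] M [0.034 0.222 0.014] gap 14.2
tool d [ 0.08  -0.112  3.911] rot [-0.    -0.    -0.001]
```

In the tool's units: 1 mm is 0.02, 2 mm is 0.04.

```bash
echo '0,0,0.04,0,0,0
0,0,0.04,0,0,0
0,0,0.02,0,0,0
0,0,0,0,0,0' > m.json && python3 drive.py m.json; echo '0,0,0.02,0,0,0
0,0,0.02,0,0,0
0,0,0.02,0,0,0
0,0,0,0,0,0' > m.json && python3 drive.py m.json; python3 go.py 553.7 -284.3 104.4 1.427
```

```text
time: 7.75
ee_pos: [553.9, -284.8, 116.0]
tool_rot: [[0.145, 0.989, 0.0], [0.989, -0.145, -0.001], [-0.001, 0.0, -1.0]]
ft_force: [-3.5, -0.6, 5.0]
finger_gap: 14.0
finger_force: 79.0
time: 8.15
ee_pos: [554.0, -284.9, 113.8]
tool_rot: [[0.145, 0.989, 0.001], [0.989, -0.145, -0.001], [-0.001, 0.001, -1.0]]
ft_force: [-5.3, 0.4, 9.0]
finger_gap: 14.2
finger_force: 79.6
t 8.15 pos [ 554.    -284.902  113.781] yaw 1.426 q [-0.475  0.331 -0.039  1.2   -0.001  1.241] F [-5.343  0.417  9.006] M [ 0.075  1.094 -0.008] gap 14.2
tool d [ 0.564 -0.397  9.38 ] rot [ 0.001  0.001 -0.001]
```

```bash
echo '0,-0.02,0.02,0,0,0
0,0,0.03,0,0,0
0,0,0.03,0,0,0
0,0,0.03,0,0,0
0,0,0,0,0,0' > m.json && python3 drive.py m.json; echo '0,0,0.03,0,0,0
0,0,0.03,0,0,0
0,0,0.03,0,0,0
0,0,0,0,0,0' > m.json && python3 drive.py m.json;python3 go.py 553.7 -284.3 104.4 1.427
```

```text
time: 8.65
ee_pos: [552.6, -284.3, 105.4]
tool_rot: [[0.145, 0.989, -0.002], [0.989, -0.145, 0.0], [0.0, -0.002, -1.0]]
ft_force: [-0.1, -1.7, -5.2]
finger_gap: 14.1
finger_force: 78.2
time: 9.05
ee_pos: [553.0, -284.2, 104.4]
tool_rot: [[0.144, 0.99, 0.002], [0.99, -0.144, -0.001], [-0.0, 0.002, -1.0]]
ft_force: [-4.8, 1.2, 9.9]
finger_gap: 13.9
finger_force: 80.2
t 9.05 pos [ 553.028 -284.25   104.409] yaw 1.426 q [-0.475  0.332 -0.057  1.18   0.     1.241] F [-4.848  1.189  9.872] M [0.272 1.108 0.021] gap 13.9
tool d [0.047 0.672 0.01 ] rot [ 0.002  0.    -0.001]
```

In the tool's units: 2 mm is 0.04, -1 mm is -0.02.

```bash
echo '0,-0.02,0.04,0,0,0
0,0,0.04,0,0,0
0,0,0,0,0,0
0,0,0,0,0,0' > m.json && python3 drive.py m.json; python3 go.py 553.7 -284.3 104.4 2.55
```

```text
time: 9.45
ee_pos: [553.1, -284.4, 104.3]
tool_rot: [[0.144, 0.99, 0.006], [0.99, -0.144, -0.002], [-0.002, 0.006, -1.0]]
ft_force: [-8.3, 3.9, 28.5]
finger_gap: 14.1
finger_force: 82.8
t 9.45 pos [ 553.068 -284.363  104.297] yaw 1.426 q [-0.475  0.329 -0.063  1.173  0.001  1.24 ] F [-8.304  3.867 28.542] M [ 1.047  2.112 -0.013] gap 14.1
tool d [ 0.153  0.617 -0.099] rot [ 0.005  0.005 -1.124]
```

In the tool's units: 1 mm is 0.02, -4 mm is -0.08, -0.1 rad is -0.5.

```bash
echo '0,0.02,-0.08,0,0,0
0,0,0,0,0,-0.5
0,0,0,0,0,-0.5
0,0,0,0,0,-0.5
0,0,0,0,0,-0.5
0,0,0,0,0,-0.5
0,0,0,0,0,0' > m.json && python3 drive.py m.json; python3 go.py 553.7 -284.3 104.4 2.55;  echo '0,0,0,0,0,-0.5
0,0,0,0,0,-0.5
0,0,0,0,0,-0.5
0,0,0,0,0,-0.5
0,0,0,0,0,-0.5
0,0,0,0,0,0' > m.json && python3 drive.py m.json; python3 go.py 553.7 -284.3 104.4 2.55
```

```text
time: 10.15
ee_pos: [553.7, -284.7, 104.4]
tool_rot: [[-0.35, 0.937, 0.003], [0.937, 0.35, -0.001], [-0.002, 0.002, -1.0]]
ft_force: [-2.8, -0.4, 10.2]
finger_gap: 14.3
finger_force: 80.2
t 10.15 pos [ 553.663 -284.695  104.428] yaw 1.928 q [-0.475  0.333 -0.057  1.178 -0.     0.739] F [-2.789 -0.43  10.17 ] M [-0.009  0.678  0.047] gap 14.3
tool d [0.357 0.172 0.028] rot [ 0.001  0.003 -0.622]
time: 10.75
ee_pos: [553.8, -284.7, 104.4]
tool_rot: [[-0.756, 0.654, 0.003], [0.654, 0.756, -0.001], [-0.003, 0.001, -1.0]]
ft_force: [-2.5, 0.4, 10.3]
finger_gap: 14.2
finger_force: 80.1
t 10.75 pos [ 553.792 -284.656  104.433] yaw 2.428 q [-0.475  0.333 -0.057  1.178  0.     0.239] F [-2.465  0.367 10.291] M [-0.002  0.59   0.057] gap 14.2
tool d [0.303 0.209 0.032] rot [ 0.001  0.003 -0.122]
```

In the tool's units: -0.05 rad is -0.25.

```bash
echo '0,0,0,0,0,-0.25
0,0,0,0,0,-0.25
0,0,0,0,0,0' > m.json && python3 drive.py m.json|grep -v ee; python3 go.py 553.7 -284.3 104.4 2.55;  echo '0,0,0,0,0,-0.25
0,0,0,0,0,-0.15
0,0,0,0,0,0' > m.json && python3 drive.py m.json|grep time; python3 go.py 553.7 -284.3 104.4 2.55
```

```text
time: 11.05
tool_rot: [[-0.817, 0.577, 0.003], [0.577, 0.817, -0.001], [-0.003, 0.001, -1.0]]
ft_force: [-2.8, -0.3, 10.7]
finger_gap: 14.1
finger_force: 80.2
t 11.05 pos [ 553.799 -284.588  104.446] yaw 2.527 q [-0.475  0.333 -0.057  1.178  0.     0.14 ] F [-2.756 -0.344 10.715] M [0.153 0.572 0.126] gap 14.1
tool d [0.247 0.178 0.046] rot [ 0.001  0.003 -0.023]
time: 11.35
t 11.35 pos [ 553.808 -284.55   104.448] yaw 2.607 q [-0.475  0.333 -0.057  1.178  0.     0.06 ] F [-2.768  0.955 10.287] M [0.156 0.565 0.061] gap 14.1
tool d [0.221 0.16  0.047] rot [0.001 0.003 0.057]
```

```bash
for i in 1; do echo '0,0,0,0,0,-0.2
0,0,0,0,0,0' > m.json && python3 drive.py m.json|grep time; python3 go.py 553.7 -284.3 104.4 2.55;  echo '0,0,0,0,0,-0.2
0,0,0,0,0,0' > m.json && python3 drive.py m.json|grep time; python3 go.py 553.7 -284.3 104.4 2.55; done
```

```text
time: 11.55
t 11.55 pos [ 553.817 -284.461  104.438] yaw 2.647 q [-0.475  0.333 -0.057  1.178  0.001  0.02 ] F [-2.437  0.213  9.538] M [0.17  0.535 0.126] gap 14.2
tool d [0.179 0.086 0.037] rot [0.001 0.003 0.097]
time: 11.75
t 11.75 pos [ 553.823 -284.433  104.423] yaw 2.687 q [-0.475  0.333 -0.057  1.178  0.001 -0.02 ] F [-3.191  0.851  9.881] M [0.194 0.54  0.081] gap 13.9
tool d [0.169 0.065 0.022] rot [0.001 0.003 0.137]
```

```bash
python3 - <<'E'
from h import *
f=grab('side','side3.npz'); u,v=map(int,proj(f,[554,-285,90])[0]); c=f['color'][v-37:v+37,u-50:u+50,::-1]
g=grab('top','top3.npz'); a,b=map(int,proj(g,[560,-285,90])[0]); d=g['color'][b-37:b+37,a-50:a+50,::-1]
cv2.imwrite('pics/k1.png',np.vstack([cv2.resize(x,None,fx=k,fy=k,interpolation=cv2.INTER_CUBIC) for x,k in((c,4),(d,4))])); print(u-50,v-37,a-50,b-37)
E
```

```text
269 152 287 145
```

View pics/k1.png

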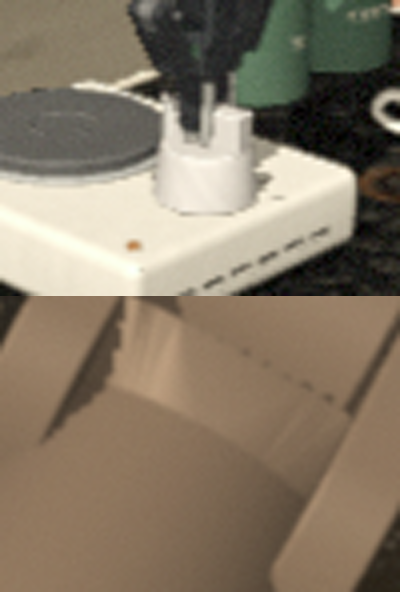

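The knob sits on the collar. No clear stop torque yet; the play takes up about 0.1 rad. Continuing in small steps.

```bash
echo '0,0,0,0,0,-0.2
0,0,0,0,0,0' > m.json && python3 drive.py m.json|grep time; python3 go.py 553.7 -284.3 104.4 2.55;  echo '0,0,0,0,0,-0.2
0,0,0,0,0,0' > m.json && python3 drive.py m.json|grep time; python3 go.py 553.7 -284.3 104.4 2.55
```

```text
time: 12.05
t 12.05 pos [ 553.842 -284.435  104.432] yaw 2.727 q [-0.475  0.333 -0.057  1.178  0.001 -0.06 ] F [-1.439  1.253 10.193] M [0.235 0.516 0.035] gap 13.9
tool d [0.184 0.067 0.031] rot [0.001 0.003 0.177]
time: 12.25
t 12.25 pos [ 554.003 -284.665  104.451] yaw 2.767 q [-0.475  0.333 -0.057  1.178  0.    -0.1  ] F [-1.624  0.252  9.876] M [ 0.076  0.438 -0.009] gap 14.3
tool d [0.416 0.229 0.05 ] rot [0.    0.004 0.217]
```

Moment is ambiguous, so I'll release, back off, and look.

```bash
echo '0,0,0,0,0,0
0,0,0,0,0,0
0,0,0,0,0,0
0,0,0,0,0,0' > m.json && python3 drive.py m.json 50; echo '0,0,-0.3,0,0,0
0,0,-0.5,0,0,0
-0.4,-0.6,-0.6,0,0,0
-0.4,-0.8,0,0,0,0
-0.4,-0.8,0,0,0,0
-0.4,-0.8,0,0,0,0
-0.4,-0.8,0,0,0,0
0,0,0,0,0,0' > m.json && python3 drive.py m.json; python3 - <<'E'
from h import *
L=[]
for n in('top','side'):
    f=grab(n,n+'4.npz'); u,v=map(int,proj(f,[565,-290,90])[0]); c=f['color'][v-37:v+37,u-25:u+25,::-1]; L.append(cv2.resize(c,None,fx=8,fy=8,interpolation=cv2.INTER_CUBIC)); print(u-25,v-37)
cv2.imwrite('pics/k2.png',np.hstack(L))
E
```

```text
time: 12.65
ee_pos: [552.9, -284.2, 101.9]
tool_rot: [[-0.93, 0.367, -0.0], [0.367, 0.93, 0.0], [0.001, 0.0, -1.0]]
ft_force: [-0.7, 0.1, -0.0]
finger_gap: 49.9
finger_force: 0.0
time: 13.45
ee_pos: [575.2, -502.8, 168.5]
tool_rot: [[-0.928, 0.371, -0.003], [0.371, 0.928, 0.001], [0.003, -0.0, -1.0]]
ft_force: [-0.8, 1.7, -0.9]
finger_gap: 50.5
finger_force: 0.0
315 143
290 151
```

View pics/k2.png

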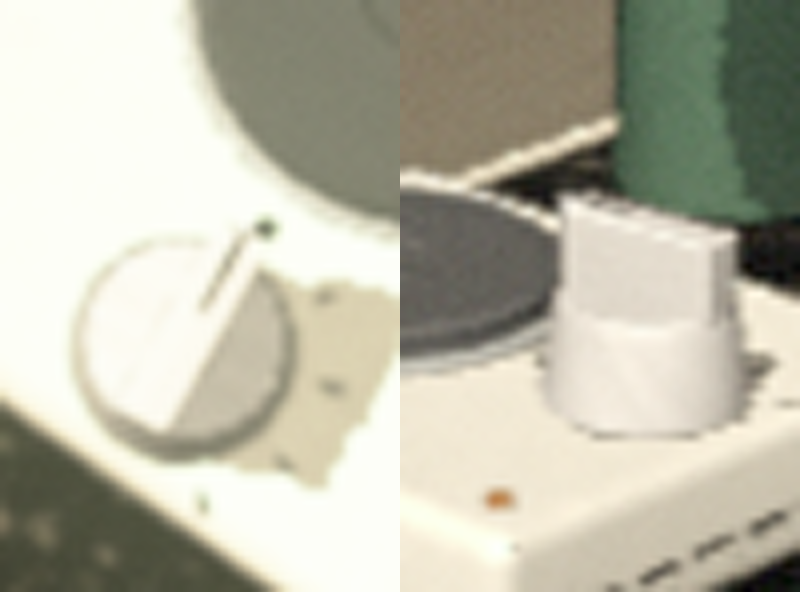

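Top crop: pointer line from (203,307) to (245,235), dot at (264,229). I'll compute the angle.

```bash
python3 - <<'E'
from h import *
f=dict(np.load('top4.npz')); P=lambda x,y,z:onz(f,((x+.5)/8-.5+315,(y+.5)/8-.5+143),z)
a,b=P(203,307,122),P(245,235,122); d=b-a; print(a,b,np.arctan2(d[1],d[0]))
a,b=P(172,432,122),P(260,268,122); d=b-a; print('edge',a,b,np.arctan2(d[1],d[0]))
dot=P(264,229,62); print('dot',dot, np.arctan2(dot[1]+284.5,dot[0]-554))
E
python3 go.py 553.7 -284.3 150 2.767
```

```text
[ 560.463 -288.288  122.   ] [ 580.091 -299.004  122.   ] -0.49975534091402485
edge [ 526.862 -280.903  122.   ] [ 571.35  -303.218  122.   ] -0.4649053943684219
dot [ 590.048 -308.006   62.   ] -0.5778286019671691
t 13.55 pos [ 575.781 -498.696  170.348] yaw 2.764 q [-0.714  0.614  0.518  1.477  0.    -0.336] F [-0.212 -0.483  0.01 ] M [0.012 0.034 0.023] gap 50.1
tool d [ 99.511 191.137  20.767] rot [ 0.001 -0.002 -0.003]
```

The knob (yaw about −0.49) stopped about 0.1 rad past the dot direction (−0.58) and then slipped in the pads. The spindle is at its stop with the knob resting against its play. I'll regrip and centre the pointer on the dot within the play.

In the tool's units: 40 mm is 0.8, 31 mm is 0.62, 0.115 rad is 0.575.

```bash
echo '0.4,0.8,0,0,0,0
0.4,0.8,0,0,0,0
0.4,0.8,0,0,0,0
0.4,0.8,0,0,0,0
0.39,0.62,0,0,0,0
0,0,0,0,0,0.575
0,0,0,0,0,0
0,0,0,0,0,0' > m.json && python3 drive.py m.json 50; python3 go.py 553.7 -284.4 105 2.65
```

```text
time: 14.35
ee_pos: [553.8, -282.8, 173.0]
tool_rot: [[-0.884, 0.468, 0.001], [0.468, 0.884, -0.0], [-0.001, 0.0, -1.0]]
ft_force: [0.9, -0.7, -0.3]
finger_gap: 49.8
finger_force: 0.0
t 14.35 pos [ 553.77  -282.756  172.957] yaw 2.654 q [-0.472  0.314  0.069  1.325  0.     0.015] F [ 0.877 -0.705 -0.277] M [-0.015 -0.069 -0.   ] gap 49.8
tool d [-0.64  -1.489 67.958] rot [0.    0.001 0.004]
```

In the tool's units: 20 mm is 0.4, 18 mm is 0.36.

```bash
echo '-0.012,-0.03,0.4,0,0,0
0,0,0.4,0,0,0
0,0,0.36,0,0,0
0,0,0.18,0,0,0
0,0,0,0,0,0
0,0,0,0,0,0' > m.json && python3 drive.py m.json 50; echo '0,0,0,0,0,0
0,0,0,0,0,0
0,0,0,0,0,0
0,0,0,0,0,0
0,0,0,0,0,0' > m.json && python3 drive.py m.json 0 40;  python3 go.py 553.7 -284.4 105 2.57; echo '0,0,0,0,0,0.15
0,0,0,0,0,0.15
0,0,0,0,0,0.1
0,0,0,0,0,0
0,0,0,0,0,0' > m.json && python3 drive.py m.json | grep time; python3 go.py 553.7 -284.4 105 2.57
```

```text
time: 14.95
ee_pos: [553.8, -285.6, 105.8]
tool_rot: [[-0.882, 0.471, 0.0], [0.471, 0.882, -0.0], [-0.0, 0.0, -1.0]]
ft_force: [0.3, -0.1, 0.6]
finger_gap: 50.5
finger_force: 0.0
time: 15.45
ee_pos: [554.1, -285.4, 106.3]
tool_rot: [[-0.882, 0.471, 0.002], [0.471, 0.882, -0.001], [-0.002, -0.0, -1.0]]
ft_force: [0.5, 0.4, 5.3]
finger_gap: 14.8
finger_force: 42.2
t 15.45 pos [ 554.121 -285.391  106.285] yaw 2.651 q [-0.476  0.334 -0.05   1.184 -0.     0.015] F [0.502 0.432 5.314] M [-0.067  0.031 -0.051] gap 14.8
tool d [0.841 0.676 1.283] rot [0.    0.002 0.081]
time: 15.95
t 15.95 pos [ 554.169 -285.543  106.282] yaw 2.571 q [-0.476  0.334 -0.05   1.184 -0.     0.095] F [-0.447 -0.189  5.752] M [-0.104  0.001 -0.005] gap 15.4
tool d [1.015 0.708 1.28 ] rot [-0.     0.002  0.001]
```

Release, retreat, and check.

In the tool's units: -40 mm is -0.8, -30 mm is -0.6.

```bash
echo '0,0,0,0,0,0
0,0,0,0,0,0
0,0,0,0,0,0
0,0,0,0,0,0' > m.json && python3 drive.py m.json 50; echo '0,0,-0.3,0,0,0
0,0,-0.5,0,0,0
0,-0.8,-0.6,0,0,0
0,-0.8,0,0,0,0
0,-0.8,0,0,0,0
0,-0.8,0,0,0,0
0,-0.8,0,0,0,0
0,-0.4,0,0,0,0
0,0,0,0,0,0
0,0,0,0,0,0' > m.json && python3 drive.py m.json|grep ee; python3 - <<'E'
from h import *
L=[]
for n in('top','side'):
    f=grab(n,n+'5.npz'); u,v=map(int,proj(f,[565,-290,90])[0]); c=f['color'][v-37:v+37,u-25:u+25,::-1]; L.append(cv2.resize(c,None,fx=8,fy=8,interpolation=cv2.INTER_CUBIC)); print(u-25,v-37)
cv2.imwrite('pics/k3.png',np.hstack(L))
E
```

```text
time: 16.35
ee_pos: [553.4, -285.0, 104.9]
tool_rot: [[-0.841, 0.54, -0.001], [0.54, 0.841, 0.0], [0.001, -0.0, -1.0]]
ft_force: [0.0, -0.5, -0.2]
finger_gap: 49.9
finger_force: 0.0
ee_pos: [434.5, -470.3, 175.0]
315 143
290 151
```

View pics/k3.png

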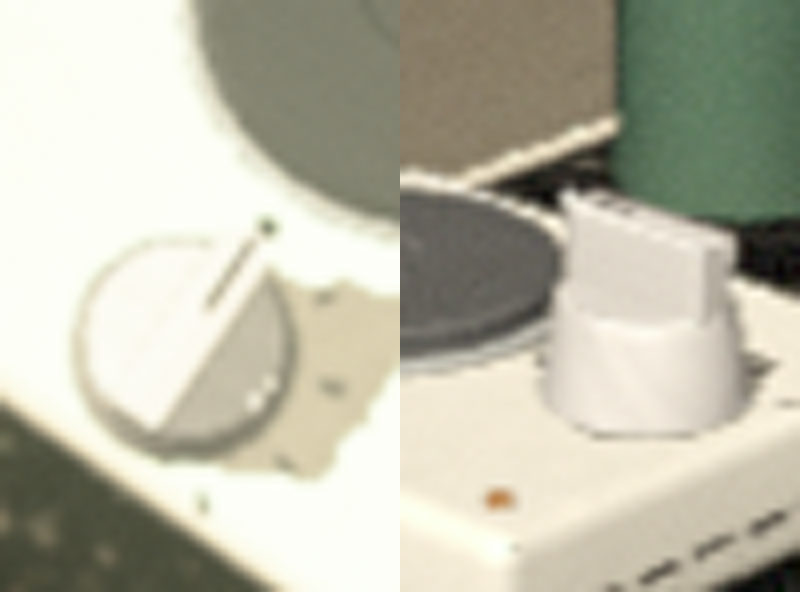

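The pointer line (208,307)→(255,238) now aims at the dot (266,227), yaw about −0.57. The knob is fully down on the collar.

```bash
python3 -c "
from rig import r
print(r.close_job())"
```

```text
the job is handed in; nothing more can be done
None
```

The knob is snapped home on the spindle and turned anticlockwise to off, with its pointer at the dot (final turn-back of about 0.08 rad, meant to stay within the knob's play); it is released, the glass and lemon were not approached, and the job is handed in.

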